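Wind the press plate onto a car control unit and start the reader

ROBOT

A 7-joint arm with a two-finger parallel gripper is mounted at the origin on the work surface. World frame = base frame: x ahead of the robot, y to its left, z up, the work surface at z = 0. Lengths are in m, angles in rad, forces in N, time in s.
With the tool pointing down it reaches from about 0.4 to 0.9 m from the base axis. Payload 5.5 kg.
Tool frame: the origin (TCP) lies midway between the tips of the shut fingers; the grasp point (between the pads) lies 19 mm behind it (env.tcp_to_grasp is the distance from the TCP to the grasp point, in m); z points along the fingers, y is the line along which they close (so a half turn about z gives the same grasp; the last joint's range is limited). The gripper opens to 85 mm and grips with 20 to 120 N. Pads are 22 mm wide; open, the fingers measure 114 mm over their backs; the gripper's body (76 mm by 85 mm) begins 54 mm behind the grasp point. The pads swing forward as they close: fully open they stand 13 mm farther back than shut.
Start: joints at [1.522, 0.501, -0.427, 1.55, 0.221, 1.138, -0.21], TCP at [0.199, -0.619, 0.231] pointing down, gripper open.
Joint ranges: [-2.88, 2.88], [-0.31, 2.03], [-1.54, 1.56], [0.2, 2.42], [-1.41, 4.55], [0.19, 2.02], [-2.57, 2.57]. Speed limits (rad/s): [2.57, 2.57, 3.14, 3.14, 3.14, 3.14, 3.14].

INTERFACE

Orientations are given as a unit quaternion [x, y, z, w].
In Python, from rig import env gives the robot as it stands.
- The arm moves only by the shell command python3 -m handwheel [OPENING] [FORCE], which reads ROWS from standard input. ROWS is a JSON list of rows, 1 to 10 of them, each an object with the fields xyz (a list: dx, dy, dz in shares of 0.6 m (1.0 is 0.6 m)), turn_vec (a list: a rotation vector rx, ry, rz in fractions of the full range, 1 being 4 rad); a field left out counts as zero; each row is the pose to reach, as a shift and turn from the pose commanded when the command began, along the tool's axes at that moment; what a row does not reach only later rows make up. A row lasts 1/8 s, in which the tool goes at most 0.0625 m and 0.188 rad, less where a joint would pass 70% of its speed; a pose out of reach is approached as far as the arm can. OPENING is the opening from 0.0 (shut) to 1.0 (fully open), set as the command begins (- or left out keeps the last). The fingers move at their own pace and stop on an object; FORCE is the grip in N (left out, the last holds). Time passes only in rows, so rows that do not move let the fingers close. It prints the time, the measured TCP pose, the force, the opening and the grip force at its end. No shift or turn number may pass 1 either way. Input that does not fit is refused with a message, and nothing moves.
- env.state(): the state, without advancing time (a new reading comes with each control period).
- env.grab_frame(name): name is "scene" or "top"; returns a dict with "pixels" (480x640x3 uint8, red, green, blue), "intrinsics" (3x3 intrinsics, pixels), "k1" (the pictures are not rectified: a ray, as slopes to the right and down, at radius r is drawn at 1 + k1 r^2 times it, then the intrinsics apply), "view" (4x4, takes a point from world to camera coordinates). Camera axes: x right, y down, z forward; pixel columns grow to the right and rows downward; lengths in m; the calibration is good to about 2 mm. A picture is of the moment at which its call begins. There is no depth.
- env.hand_in(): hands the job in; it is judged then, once.
The state is a dict: "t": time; "joint_positions": joint angles; "qvel": joint speeds; "joint_efforts": joint torques, N m; "tcp_pos": TCP position; "ee_rot": TCP orientation; "ft_force": force on the tool from outside, world axes, zero at the start; "moment": the same for the moment, N m; "grip_width": opening from 0.0 (shut) to 1.0 (fully open); "grip_force": force on a finger pad.
Only numpy, scipy, OpenCV 4.12 (cv2) and the standard library are available. Lean on these libraries where they do the work, as an engineer would, in place of code of your own. Each camera call takes 0.05 s, during which the arm holds its last target. There are 200 camera calls.

TASK

Take the crank's grip and wind it clockwise, steadily (well under half a turn a second), to lower the plate until its spring foot clamps the control unit with about 50 N, going by feel and never letting it press harder than 90 N. Then let go of the crank and push the reader's start lever all the way over, away from the robot's side. Leave the control unit where it lies and do not disturb the things around.

Things in the scene. Friction and masses are not known exactly. Their poses are not given: they have to be found in the camera images.
- fixture: Aluminium clamping fixture, heavy, fixed. Origin on the table under the crank's vertical axis; z up. Base 200 (x) by 330 mm (y -260 to +70), bed top 35 mm above the table. Top deck 160 by 85 mm, 172 to 190 mm high, carries the crank; two posts and a screw below it. The plate and control unit lie on its -y side.
- crank_axis (a point): Point on the crank's vertical axis at the upper face of the hand wheel, 209 mm above the table. Wheel: aluminium disc, 120 mm across, 10 mm thick; nut in its middle 24 mm across, 4 mm high.
- crank (a joint): Angle of the hand wheel, rad, growing clockwise seen from above (plate goes down 30 mm a turn, 4.77 mm a rad; 0 = plate topmost; stop at 17.5). Starts at 0.2 to 2.2. Friction (0.38 N m) holds the wheel where it is left and masks the load at a standstill: feel it while turning. Drag along the circle at the grip: about 7 N running free, plus 0.95 N for each 10 N of clamping (12 N at 50 N).
- grip: Black upright cylinder on the hand wheel, 22 mm across, 50 mm tall, spinning freely on its pin, 50 mm from the crank axis. Origin on its own axis at its lower end, 210 mm above the table, 1 mm above the wheel; z up. Its place shows the crank's angle: it goes round with the wheel.
- press_plate: Clear perforated plate, 170 by 250 by 8 mm, with an aluminium block on the screw; it carries the spring foot: a dark cross with four orange pads. Origin on the crank axis at the plate's underside (147 mm high when topmost). Pad faces lie 32 mm below the plate's underside, but the foot is locked up to 11 mm higher or lower for each job, not measured: feel when it meets. Foot spring: 10 N a mm.
- control_unit: Car control unit, open: aluminium housing 140 by 130 by 30 mm with a green circuit board on top, lying loose on the fixture's bed under the foot. Origin at the centre of its underside, 35 mm above the table; its top at 65 mm. The pads meet it at 8.2 to 12.8 rad of crank angle, depending on the foot's setting (10.5 at the middle); 50 N comes about 1.05 rad later.
- reader: Blue reader box, fixed, 120 (x) by 130 (y) by 50 mm high, with the start lever on its top. Origin at the centre of its underside; its x axis points the way that the lever is pushed.
- start_lever (a joint): Lever angle, rad: 0 leaning 0.5 rad towards the reader's -x side (off), 1.0 at its far stop leaning 0.5 rad towards the reader's +x side (on); it stays where it is left and needs about 1 N at its ball. Its pivot lies along the reader's y axis, 72 mm above the table, at x 0, y 10 mm in the reader's frame.
- start_lever_tip (a point): Centre of the red ball, 26 mm across, at the lever's tip, 70 mm from the pivot; off: 133 mm above the table and 34 mm to the -x side of the pivot; midway 142 mm high. The lever's rod is 10 mm thick, its block 25 mm high on the reader's top.
- screwdriver: Screwdriver lying on the table, a bystander. Origin under its middle.
- unit_cover: Aluminium cover of the control unit, a shallow tray 150 by 130 by 22 mm, a bystander. Origin at the centre of its underside.
- cleaner: Jar 50 mm across, 110 mm high, with a blue cap, a bystander. Origin at the centre of its underside.

How it is judged:
By the outcome, as a careful person would: the job done as asked, in the order asked, and still so for the second after the job is handed in, with the robot touching nothing.
It also fails if it takes over 72 s, if anything falls off the work surface, if the arm or the gripper's body presses on something with over 40 N, if the wrist force passes 120 N, or if a joint passes its speed limit or range.

## Working session

There is one attempt and no reset: what is moved stays moved. The work goes in short steps, Python scripts to look and compute and a shell command to move; the robot and the scene stay as the last step left them, time stands still between calls to the robot, and variables do not carry over. Pictures are saved under pics/ and viewed, at most 10 in all, crops included, and the job is handed in when it is done.

```bash
ls; mkdir -p pics; python3 - <<'E'
from rig import env
import cv2,numpy as np
for n in("scene","top"):
    f=env.grab_frame(n); cv2.imwrite(f"pics/{n}0.png",f["pixels"][:,:,::-1]); np.savez(f"{n}0.npz",**f)
    print(n,f["intrinsics"],f["k1"],f["view"])
s=env.state();print(s,env.tcp_to_grasp)
E
```

```text
pics
scene [[600.16436072   0.         319.31125123]
 [  0.         600.16436072 254.69239774]
 [  0.           0.           1.        ]] -0.02265194208961859 [[-0.48265723  0.87573866  0.01112653  0.28571716]
 [ 0.50742403  0.28997281 -0.81144108 -0.12041352]
 [-0.71383672 -0.38600203 -0.58432831  2.05541629]
 [ 0.          0.          0.          1.        ]]
top [[491.27405697   0.         317.87481996]
 [  0.         491.27405697 247.75237264]
 [  0.           0.           1.        ]] -0.11531245492865078 [[ 2.39565384e-03 -9.99906405e-01 -1.34700359e-02 -1.80615158e-02]
 [-9.89168422e-01 -3.92549856e-04 -1.46784465e-01  5.14378683e-01]
 [ 1.46765439e-01  1.36757789e-02 -9.89076781e-01  1.17598839e+00]
 [ 0.00000000e+00  0.00000000e+00  0.00000000e+00  1.00000000e+00]]
{'t': 0.1, 'joint_positions': array([ 1.52218581,  0.50179044, -0.4268001 ,  1.55131098,  0.22082198,
        1.13828988, -0.21028963]), 'qvel': array([-0.00088763, -0.00243464, -0.00053523, -0.00107474, -0.00023316,
        0.00187225,  0.0005789 ]), 'joint_efforts': array([-1.15722686e-02, -5.70809269e+01, -5.83888561e+00, -2.81746334e+01,
        1.05019764e-02,  5.64266404e-03, -3.09161942e-05]), 'tcp_pos': array([ 0.19917594, -0.61809644,  0.23035396]), 'ee_rot': array([ 9.87866759e-01,  1.55301345e-01, -1.08667215e-04, -8.64225856e-04]), 'ft_force': array([-0.57816561,  0.25952471, -0.23303598]), 'moment': array([ 0.04029859, -0.02093484, -0.03641748]), 'grip_force': 0.0, 'grip_width': 1.0014611587014677} 0.0187
```

View pics/scene0.png

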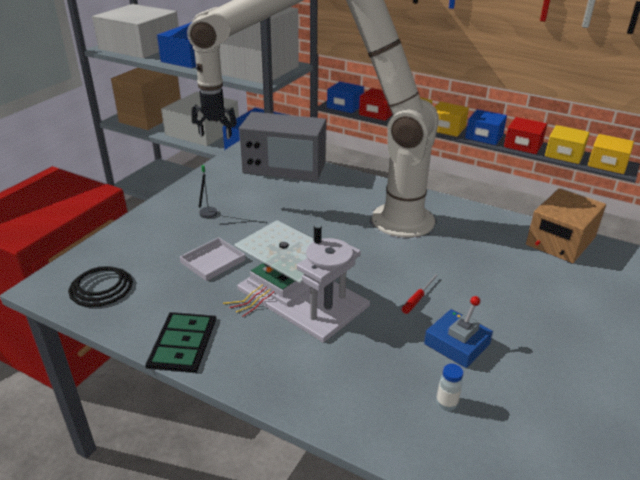

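View pics/top0.png

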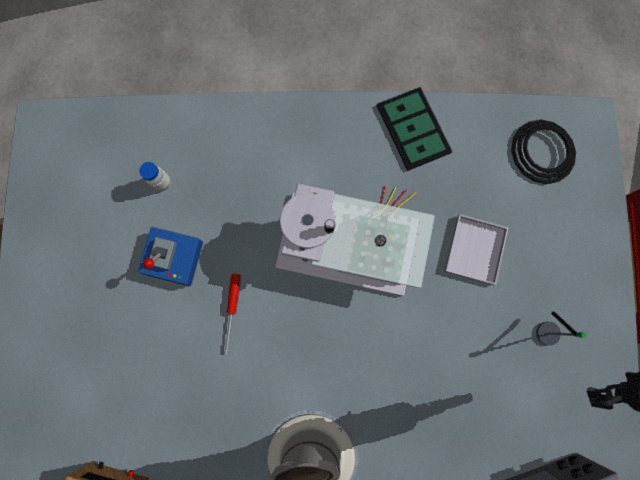

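Scene: crank wheel around (330,252), with the grip at (318,234), the reader lever ball at (475,300) and the cover at (212,258). Top: wheel around (307,218), grip at (330,226), ball at (149,264), reader at (170,257) and screwdriver at (233,310).

```bash
cat > h.py <<'E'
import cv2,numpy as np
def dist(f): return np.array([float(f["k1"]),0,0,0,0])
def ray(f,uv):
    n=cv2.undistortPoints(np.array([[uv]],float),f["intrinsics"],dist(f))[0,0]
    V=f["view"];R,t=V[:3,:3],V[:3,3]
    return -R.T@t, R.T@np.array([n[0],n[1],1.])
def onz(f,uv,z):
    o,d=ray(f,uv); return o+d*(z-o[2])/d[2]
def tri(f,a,g,b):
    A=np.zeros((3,3));c=np.zeros(3)
    for h,u in((f,a),(g,b)):
        o,d=ray(h,u);d=d/np.linalg.norm(d);P=np.eye(3)-np.outer(d,d);A+=P;c+=P@o
    return np.linalg.solve(A,c)
def proj(f,p):
    V=f["view"];r=cv2.Rodrigues(V[:3,:3])[0]
    return cv2.projectPoints(np.array([p],float),r,V[:3,3],f["intrinsics"],dist(f))[0][0,0]
def blob(m,box):
    x0,y0,x1,y1=box;k=np.zeros_like(m);k[y0:y1,x0:x1]=m[y0:y1,x0:x1]
    n,l,s,c=cv2.connectedComponentsWithStats(k);i=1+s[1:,4].argmax();return c[i],s[i],(l==i).astype(np.uint8)
E
python3 - <<'E'
from h import *
S=dict(np.load("scene0.npz"));T=dict(np.load("top0.npz"))
hs=lambda f:cv2.cvtColor(f["pixels"],cv2.COLOR_RGB2HSV)
def red(f):
    h=hs(f);return (((h[...,0]<8)|(h[...,0]>172))&(h[...,1]>150)&(h[...,2]>90)).astype(np.uint8)
a=blob(red(S),(462,288,490,310));b=blob(red(T),(138,254,162,274))
print("ball",a[:2],b[:2],tri(S,a[0],T,b[0]))
h=hs(T);m=((h[...,0]>105)&(h[...,0]<125)&(h[...,1]>150)).astype(np.uint8)
c=blob(cv2.morphologyEx(m,cv2.MORPH_CLOSE,np.ones((25,25))),(125,215,215,300))
cn=max(cv2.findContours(c[2],0,2)[0],key=cv2.contourArea);ap=cv2.approxPolyDP(cn,6,True)[:,0]
print("reader",ap.tolist(),[onz(T,p,.05)[:2].round(3).tolist() for p in ap])
d=lambda f,v:(hs(f)[...,2]<v).astype(np.uint8)
for f,bx in((S,(310,222,325,246)),(T,(320,214,340,238))):
    print("grip",[blob(d(f,v),bx)[:2] for v in(50,80)])
cs=[cv2.resize(f["pixels"][y:y+75,x:x+100],(800,600),interpolation=2)[:,:,::-1] for f,x,y in((S,280,215),(T,260,180))]
cv2.imwrite("pics/c1.png",cv2.resize(np.vstack(cs),(400,600)))
cv2.imwrite("pics/cT.png",cs[1])
E
```

```text
ball (array([474.75409836, 300.32786885]), array([471, 296,   9,   9,  61], dtype=int32)) (array([148.40697674, 262.91860465]), array([144, 258,  10,  11,  86], dtype=int32)) [0.46446974 0.37242774 0.13411377]
reader [[151, 228], [138, 271], [190, 284], [202, 242]] [[0.562, 0.401], [0.454, 0.429], [0.423, 0.295], [0.527, 0.269]]
grip [(array([317.11, 234.82]), array([314, 228,   7,  15, 100], dtype=int32)), (array([317.425, 234.725]), array([314, 227,   8,  17, 120], dtype=int32))]
grip [(array([328.43243243, 229.48648649]), array([325, 226,   9,   7,  37], dtype=int32)), (array([328.23076923, 229.21153846]), array([324, 225,  10,   8,  52], dtype=int32))]
```

View pics/cT.png

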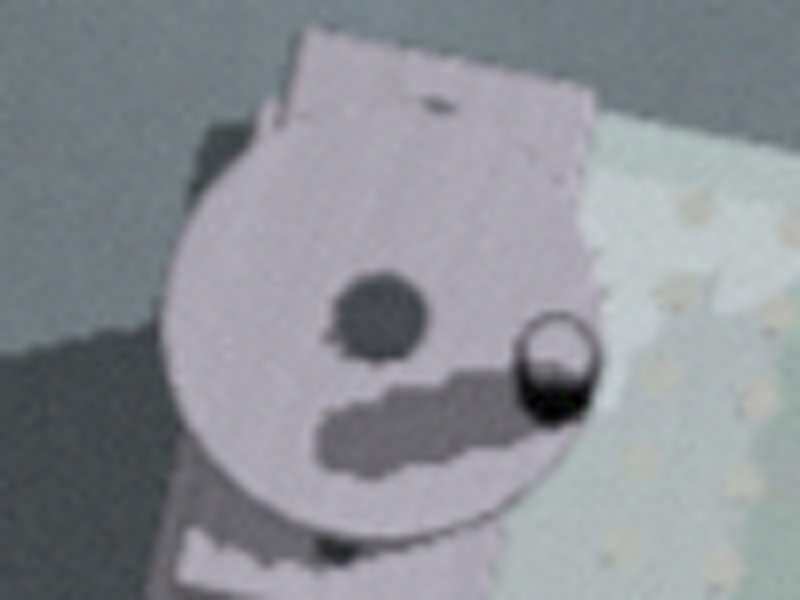

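View pics/c1.png

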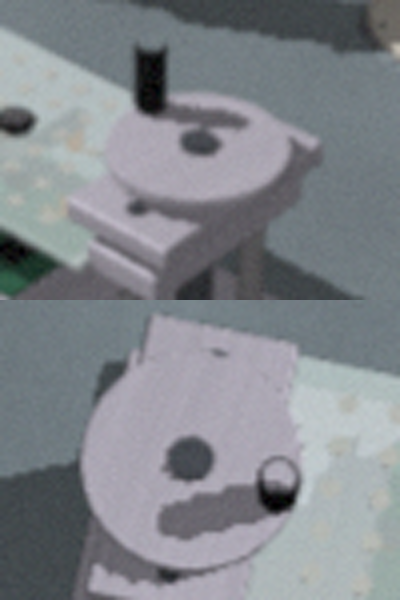

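The crops show the nut centre at about (307,219) in top and (330,250) in scene. The grip's top face is at about (330,224) in top and (318,226) in scene.

```bash
cat >> h.py <<'E'
from scipy.spatial.transform import Rotation as Ro
def rows(w,rot,frm):  # world targets -> tool shifts
    R=Ro.from_quat(rot); return R.inv().apply(np.atleast_2d(w)-frm).round(4)
E
python3 - <<'E'
from h import *
from rig import env
S=dict(np.load("scene0.npz"));T=dict(np.load("top0.npz"))
nT=(307.,219.1);nS=(329.6,249.9);gT=(329.6,223.6);gS=(317.4,226.2)
print("nut",onz(T,nT,.213),onz(S,nS,.213),tri(S,nS,T,nT))
print("grip",onz(T,gT,.26),onz(S,gS,.26),tri(S,gS,T,gT))
c=(onz(T,nT,.213)+onz(S,nS,.213))/2; g=(onz(T,gT,.26)+onz(S,gS,.26))/2
print(c,g,np.linalg.norm((g-c)[:2]),np.degrees(np.arctan2(*(g-c)[1::-1])))
# wheel disc outline in top, by 4 extremes of crop
for p in [(160,330),(600,330),(385,540)]: print(onz(T,(260+p[0]/8-.5,180+p[1]/8-.5),.209))
s=env.state();print(rows([[.2,-.619,.34],[*g[:2],.34],[*g[:2],.2215]],s["ee_rot"],s["tcp_pos"]))
E
```

```text
nut [0.55010946 0.00355441 0.213     ] [0.55101582 0.00478787 0.213     ] [0.55012049 0.00391575 0.21218476]
grip [ 0.53097385 -0.04407911  0.26      ] [ 0.53279064 -0.04151545  0.26      ] [ 0.53094007 -0.04339987  0.25845862]
[0.55056264 0.00417114 0.213     ] [ 0.53188225 -0.04279728  0.26      ] 0.050546906565566235 -111.68882416034869
[0.54740419 0.06258208 0.209     ]
[ 0.54732729 -0.05508175  0.209     ]
[0.49060881 0.00202536 0.209     ]
[[ 0.0005  0.0009 -0.1096]
 [ 0.4932 -0.4457 -0.1088]
 [ 0.4932 -0.4454  0.0097]]
```

The rows are not in the units I measure in: shifts go in shares of 0.6 m and turns go in shares of 4 rad. I convert before sending: 0.2 m / 0.6 = 0.3333, -0.18 m / 0.6 = -0.3.

```bash
echo '[{"xyz": [0,0,-0.1]},{"xyz": [0,0,-0.1833]},{"xyz": [0.0667,-0.06,-0.1833]},{"xyz": [0.1333,-0.12,-0.1833]},{"xyz": [0.2,-0.18,-0.1833]},{"xyz": [0.2667,-0.24,-0.1833]},{"xyz": [0.3333,-0.3,-0.1833]}]' | python3 -m handwheel 1.0 60; python3 -c "
from rig import env;print(env.state()['joint_positions'].round(2))"
```

```text
t: 0.98
tcp_pos: [0.3351, -0.3842, 0.3411]
ee_rot: [0.988, 0.155, -0.0, -0.0]
ft_force: [0.3, -1.0, -0.0]
grip_width: 0.999
grip_force: 0.0
[ 1.32  0.16 -0.59  1.75  0.09  1.26 -0.54]
```

Scaled: 0.2932 m / 0.6 = 0.4887, -0.2657 m / 0.6 = -0.4428.

```bash
echo '[{"xyz": [0.0667,-0.06,0]},{"xyz": [0.1333,-0.12,0]},{"xyz": [0.2,-0.18,0]},{"xyz": [0.2667,-0.24,0]},{"xyz": [0.3333,-0.3,0]},{"xyz": [0.4,-0.3633,0]},{"xyz": [0.4667,-0.4217,0]},{"xyz": [0.4887,-0.4428,0]},{"xyz": [0.4887,-0.4428,0]}]' | python3 -m handwheel; python3 - <<'E'
from h import *
from rig import env
s=env.state();print(s['joint_positions'].round(2),s['tcp_pos'])
print(rows([.5319,-.0428,.2215],s["ee_rot"],s["tcp_pos"]))
f=env.grab_frame("top");cv2.imwrite("pics/t2.png",f["pixels"][130:330,200:460,::-1])
E
```

```text
t: 2.1
tcp_pos: [0.5322, -0.0412, 0.3409]
ee_rot: [0.988, 0.157, -0.0, -0.001]
ft_force: [0.1, -0.3, -0.9]
grip_width: 0.998
grip_force: 0.0
[ 0.75  0.26 -0.87  1.69  0.21  1.29 -1.41] [ 0.53215614 -0.04121964  0.34093235]
[[-0.0007  0.0016  0.1194]]
```

View pics/t2.png

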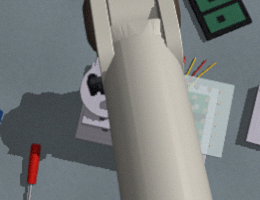

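The arm hides the wheel from the top camera, so I'll descend and grasp, then check by width and force.

Scaled: 0.1194 m / 0.6 = 0.199, 0.09 m / 0.6 = 0.15.

```bash
echo '[{"xyz": [-0.0012,0.0013,0.0833]},{"xyz": [-0.0012,0.0027,0.15]},{"xyz": [-0.0012,0.0027,0.199]},{"xyz": [-0.0012,0.0027,0.199]}]' | python3 -m handwheel; echo '[{},{},{},{},{}]' | python3 -m handwheel 0.0 60
```

```text
t: 2.65
tcp_pos: [0.5295, -0.047, 0.2198]
ee_rot: [0.988, 0.154, -0.003, -0.0]
ft_force: [0.3, -1.5, 0.2]
grip_width: 1.0
grip_force: 0.0
t: 3.28
tcp_pos: [0.5322, -0.0436, 0.2231]
ee_rot: [0.988, 0.156, 0.0, -0.0]
ft_force: [-3.2, 1.3, 5.8]
grip_width: 0.232
grip_force: 58.6
```

```bash
python3 - <<'E'
from h import *
from rig import env
s=env.state();print(s['joint_positions'].round(2),s['tcp_pos'],s['ft_force'],s['moment'])
f=env.grab_frame("scene");cv2.imwrite("pics/s3.png",cv2.resize(f["pixels"][170:320,240:440,::-1],(800,600)))
E
```

```text
[ 0.7   0.38 -0.82  1.84  0.32  1.06 -1.5 ] [ 0.53219889 -0.04359818  0.22313623] [-3.24528853  1.31663994  5.75790233] [0.52691843 0.53782114 0.05039212]
```

View pics/s3.png

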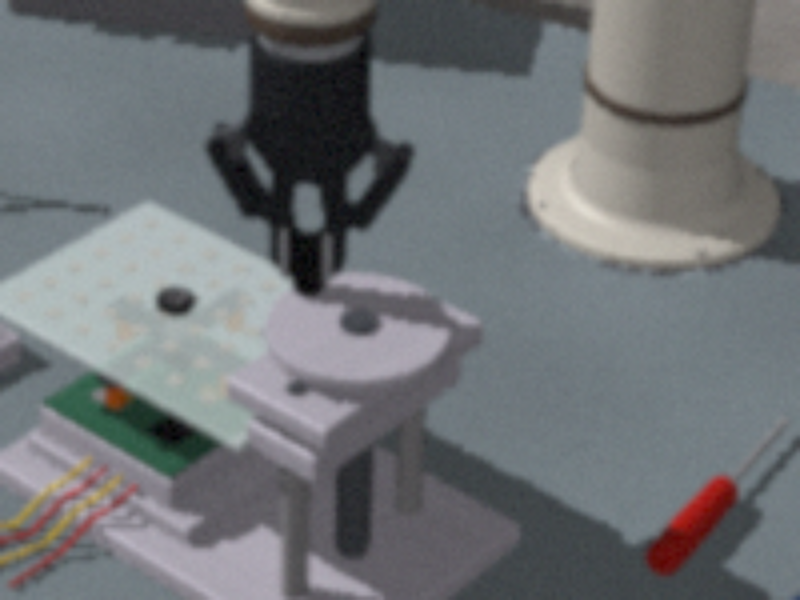

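```bash
cat > tab.py <<'E'
import sys,numpy as np
a,n,st,dr=float(sys.argv[1]),int(sys.argv[2]),float(sys.argv[3]),[float(v) for v in sys.argv[4:6]] or [0,0]
p=lambda t:50*np.array([np.cos(t),np.sin(t)])
print(a+n*st,'; '.join('%.1f %.1f'%tuple(p(a+st*k)-p(a)+np.array(dr)) for k in range(1,n+1)),"mm")
E
python3 tab.py 2.25 5 .2; python3 tab.py 3.25 10 .2
```

```text
3.25 -7.1 -7.0; -12.7 -15.3; -16.5 -24.5; -18.4 -34.3; -18.3 -44.3 mm
5.25 2.1 -9.8; 6.0 -18.9; 11.7 -27.1; 19.0 -34.0; 27.4 -39.3; 36.7 -42.9; 46.6 -44.5; 56.6 -44.1; 66.3 -41.8; 75.3 -37.5 mm
```

Scaled: -0.0443 m / 0.6 = -0.0738, -0.0343 m / 0.6 = -0.0572.

```bash
cat > q.py <<'E'
from h import *
from rig import env
import sys
s=env.state();c=np.array([.5505,.004]);r=s['tcp_pos'][:2]-c;n=r/np.hypot(*r);F=s['ft_force'][:2];cw=np.array([n[1],-n[0]])
psi=(np.radians(17.9)-np.arctan2(r[1],r[0]))%(2*np.pi)
print("psi %.3f R %.1f Ftan %.2f Frad(out) %.2f F %s J %s"%(psi,np.hypot(*r)*1e3,-F@cw,F@n,s['ft_force'].round(1),s['joint_positions'].round(2)))
E
echo '[{"xyz": [-0.0058,-0.005,0]},{"xyz": [-0.0118,-0.0117,0]},{"xyz": [-0.0212,-0.0255,0]},{"xyz": [-0.0275,-0.0408,0]},{"xyz": [-0.0307,-0.0572,0]},{"xyz": [-0.0305,-0.0738,0]}]' | python3 -m handwheel - 60; python3 q.py
```

```text
t: 4.08
tcp_pos: [0.5025, -0.0113, 0.2232]
ee_rot: [0.988, 0.154, 0.001, 0.002]
ft_force: [1.3, -6.1, 4.3]
grip_width: 0.238
grip_force: 59.6
psi 3.146 R 50.4 Ftan 6.25 Frad(out) 0.62 F [ 1.3 -6.1  4.3] J [ 0.69  0.32 -0.85  1.92  0.28  1.03 -1.55]
```

Scaled: -0.0393 m / 0.6 = -0.0655, -0.034 m / 0.6 = -0.0567.

```bash
echo '[{"xyz": [0.0035,-0.0163,0]},{"xyz": [0.01,-0.0315,0]},{"xyz": [0.0195,-0.0452,0]},{"xyz": [0.0317,-0.0567,0]},{"xyz": [0.0457,-0.0655,0]}]' | python3 -m handwheel; python3 q.py;  python3 tab.py 4.25 5 .2; python3 tab.py 5.25 5 .2;python3 tab.py 6.25 5 .2;
```

```text
t: 4.7
tcp_pos: [0.5136, 0.0368, 0.223]
ee_rot: [0.988, 0.155, -0.002, 0.001]
ft_force: [-7.7, -2.7, 13.4]
grip_width: 0.241
grip_force: 60.5
psi 4.180 R 49.4 Ftan 7.12 Frad(out) 3.99 F [-7.7 -2.7 13.4] J [ 0.59  0.35 -0.86  1.88  0.31  1.05 -1.66]
5.25 9.3 -3.5; 19.2 -5.2; 29.2 -4.8; 38.9 -2.4; 47.9 1.8 mm
6.25 8.0 5.9; 14.7 13.4; 19.8 22.0; 23.0 31.4; 24.4 41.3 mm
7.25 -0.7 10.0; -3.3 19.6; -7.8 28.5; -14.0 36.4; -21.6 42.8 mm
```

Scaled: 0.0479 m / 0.6 = 0.0798, -0.001 m / 0.6 = -0.0017.

```bash
echo '[{"xyz": [0.0155,-0.0058,-0.0008]},{"xyz": [0.032,-0.0087,-0.0017]},{"xyz": [0.0487,-0.008,-0.0017]},{"xyz": [0.0648,-0.004,-0.0017]},{"xyz": [0.0798,0.003,-0.0017]}]' | python3 -m handwheel; python3 q.py;  echo '[{"xyz": [0.0133,0.0098,0]},{"xyz": [0.0245,0.0223,0]},{"xyz": [0.033,0.0367,0]},{"xyz": [0.0383,0.0523,0]},{"xyz": [0.0407,0.0688,0]}]' | python3 -m handwheel; python3 q.py;
```

```text
t: 5.32
tcp_pos: [0.5591, 0.0523, 0.2231]
ee_rot: [0.988, 0.156, -0.002, -0.001]
ft_force: [-7.1, 2.6, 5.7]
grip_width: 0.242
grip_force: 59.8
psi 5.202 R 49.1 Ftan 7.45 Frad(out) 1.35 F [-7.1  2.6  5.7] J [ 0.51  0.44 -0.83  1.77  0.36  1.09 -1.7 ]
t: 5.95
tcp_pos: [0.5964, 0.0227, 0.2233]
ee_rot: [0.988, 0.157, 0.0, -0.002]
ft_force: [-2.3, 6.3, 1.0]
grip_width: 0.24
grip_force: 59.3
psi 6.209 R 49.5 Ftan 6.73 Frad(out) 0.29 F [-2.3  6.3  1. ] J [ 0.52  0.5  -0.8   1.69  0.39  1.12 -1.65]
```

Scaled: 0.0428 m / 0.6 = 0.0713, 0.0364 m / 0.6 = 0.0607.

```bash
echo '[{"xyz": [-0.0012,0.0167,0]},{"xyz": [-0.0055,0.0327,0]},{"xyz": [-0.013,0.0475,0]},{"xyz": [-0.0233,0.0607,0]},{"xyz": [-0.036,0.0713,0]}]' | python3 -m handwheel; python3 q.py;  for i in 0 1 2 3 4 5 6 7 8 9 10 11 12; do python3 tab.py $(python3 -c "print(7.25+.6*$i)") 3 .2; done
```

```text
t: 6.58
tcp_pos: [0.5911, -0.026, 0.2233]
ee_rot: [0.988, 0.156, 0.002, -0.002]
ft_force: [4.9, 5.2, -3.2]
grip_width: 0.235
grip_force: 58.9
psi 0.949 R 50.5 Ftan 7.09 Frad(out) 0.86 F [ 4.9  5.2 -3.2] J [ 0.6   0.49 -0.8   1.71  0.38  1.11 -1.57]
7.85 -8.7 4.8; -18.3 7.8; -28.2 8.8 mm
8.45 -9.9 -1.0; -19.5 -3.9; -28.3 -8.6 mm
9.049999999999999 -7.7 -6.4; -13.9 -14.2; -18.5 -23.1 mm
9.65 -2.7 -9.6; -3.5 -19.6; -2.2 -29.5 mm
10.25 3.2 -9.5; 8.2 -18.1; 14.8 -25.6 mm
10.85 8.0 -6.0; 17.0 -10.3; 26.7 -12.7 mm
11.45 10.0 -0.5; 19.8 1.1; 29.2 4.5 mm
12.049999999999999 8.5 5.3; 15.8 12.1; 21.5 20.2 mm
12.65 4.0 9.1; 6.2 18.9; 6.3 28.9 mm
13.249999999999998 -1.8 9.8; -5.6 19.1; -11.1 27.4 mm
13.85 -7.0 7.1; -15.4 12.6; -24.6 16.4 mm
14.45 -9.8 1.9; -19.8 1.7; -29.5 -0.4 mm
15.049999999999999 -9.1 -4.0; -17.3 -9.7; -24.2 -17.0 mm
```

Scaled: -0.0282 m / 0.6 = -0.047, -0.0183 m / 0.6 = -0.0305.

```bash
echo '[{"xyz": [-0.0145,0.008,0]},{"xyz": [-0.0305,0.013,0]},{"xyz": [-0.047,0.0147,0]}]' | python3 -m handwheel; python3 q.py; echo '[{"xyz": [-0.0165,-0.0017,0]},{"xyz": [-0.0325,-0.0065,0]},{"xyz": [-0.0472,-0.0143,0]}]' | python3 -m handwheel; python3 q.py
```

```text
t: 6.95
tcp_pos: [0.5672, -0.0441, 0.2233]
ee_rot: [0.988, 0.156, 0.002, -0.001]
ft_force: [5.5, 5.2, -5.1]
grip_width: 0.243
grip_force: 58.8
psi 1.549 R 50.9 Ftan 6.89 Frad(out) -3.07 F [ 5.5  5.2 -5.1] J [ 0.66  0.44 -0.81  1.76  0.36  1.09 -1.53]
t: 7.32
tcp_pos: [0.5379, -0.0455, 0.2233]
ee_rot: [0.988, 0.156, 0.003, -0.0]
ft_force: [8.1, 2.4, -7.4]
grip_width: 0.242
grip_force: 58.8
psi 2.133 R 51.0 Ftan 7.25 Frad(out) -4.32 F [ 8.1  2.4 -7.4] J [ 0.71  0.39 -0.83  1.83  0.33  1.06 -1.51]
```

Scaled: -0.0231 m / 0.6 = -0.0385, -0.0185 m / 0.6 = -0.0308.

```bash
sed -i 's/.5505,.004/.5504,.0031/' q.py; echo '[{"xyz": [-0.0128,-0.0107,0]},{"xyz": [-0.0232,-0.0237,0]},{"xyz": [-0.0308,-0.0385,0]}]' | python3 -m handwheel; python3 q.py; echo '[{"xyz": [-0.0045,-0.016,0]},{"xyz": [-0.0058,-0.0327,0]}]' | python3 -m handwheel; python3 q.py;
```

```text
t: 7.7
tcp_pos: [0.5134, -0.0308, 0.2234]
ee_rot: [0.988, 0.155, 0.003, 0.001]
ft_force: [8.9, -2.6, -7.8]
grip_width: 0.242
grip_force: 58.9
psi 2.713 R 50.2 Ftan 7.89 Frad(out) -4.84 F [ 8.9 -2.6 -7.8] J [ 0.72  0.34 -0.85  1.89  0.3   1.04 -1.52]
t: 7.95
tcp_pos: [0.5037, -0.0151, 0.2233]
ee_rot: [0.988, 0.154, 0.002, 0.002]
ft_force: [7.7, -7.1, -5.1]
grip_width: 0.24
grip_force: 59.2
psi 3.082 R 50.1 Ftan 9.36 Frad(out) -4.58 F [ 7.7 -7.1 -5.1] J [ 0.7   0.32 -0.86  1.91  0.29  1.03 -1.54]
```

Scaled: -0.0099 m / 0.6 = -0.0165, -0.005 m / 0.6 = -0.0083.

```bash
echo '[{"xyz": [0.0007,-0.0083,0]},{"xyz": [0.0022,-0.0165,0]}]' | python3 -m handwheel; python3 q.py; python3 tab.py 9.65 5 .1
```

```text
t: 8.2
tcp_pos: [0.5013, -0.0065, 0.2232]
ee_rot: [0.988, 0.154, 0.001, 0.003]
ft_force: [2.7, -9.7, -1.3]
grip_width: 0.237
grip_force: 59.7
psi 3.262 R 50.1 Ftan 10.05 Frad(out) -0.75 F [ 2.7 -9.7 -1.3] J [ 0.69  0.32 -0.87  1.92  0.29  1.03 -1.56]
10.15 1.4 -4.8; 3.2 -9.5; 5.5 -13.9; 8.2 -18.1; 11.3 -22.0 mm
```

Scaled: -0.0095 m / 0.6 = -0.0158, -0.0048 m / 0.6 = -0.008.

```bash
echo '[{"xyz": [0.0023,-0.008,0]},{"xyz": [0.0053,-0.0158,0]}]' | python3 -m handwheel; python3 q.py
```

```text
t: 8.45
tcp_pos: [0.5004, 0.0028, 0.2232]
ee_rot: [0.988, 0.154, -0.0, 0.003]
ft_force: [-0.9, -11.7, 3.1]
grip_width: 0.237
grip_force: 60.2
psi 3.448 R 50.0 Ftan 11.66 Frad(out) 0.95 F [ -0.9 -11.7   3.1] J [ 0.67  0.32 -0.87  1.92  0.29  1.03 -1.59]
```

Scaled: -0.0045 m / 0.6 = -0.0075, 0.0021 m / 0.6 = 0.0035.

```bash
echo '[{"xyz": [0.0035,-0.0075,0]}]' | python3 -m handwheel; python3 q.py;  echo '[{}]' | python3 -m handwheel; python3 q.py
```

```text
t: 8.57
tcp_pos: [0.5006, 0.0076, 0.2232]
ee_rot: [0.988, 0.153, -0.001, 0.003]
ft_force: [-1.6, -11.7, 4.9]
grip_width: 0.241
grip_force: 60.3
psi 3.544 R 50.0 Ftan 11.84 Frad(out) 0.59 F [ -1.6 -11.7   4.9] J [ 0.66  0.32 -0.87  1.92  0.29  1.04 -1.6 ]
t: 8.7
tcp_pos: [0.5006, 0.0083, 0.2232]
ee_rot: [0.988, 0.154, -0.001, 0.003]
ft_force: [-1.3, -8.4, 4.2]
grip_width: 0.24
grip_force: 60.2
psi 3.559 R 50.1 Ftan 8.50 Frad(out) 0.44 F [-1.3 -8.4  4.2] J [ 0.66  0.32 -0.87  1.92  0.29  1.03 -1.6 ]
```

Scaled: 0.0036 m / 0.6 = 0.006, -0.0016 m / 0.6 = -0.0027.

```bash
echo '[{"xyz": [-0.0027,0.006,0]},{"xyz": [-0.0027,0.006,0]}]' | python3 -m handwheel; python3 q.py;  echo '[{},{},{}]' | python3 -m handwheel 1.0; python3 q.py
```

```text
t: 8.95
tcp_pos: [0.5006, 0.0081, 0.2232]
ee_rot: [0.988, 0.155, 0.0, 0.0]
ft_force: [0.4, -2.2, 1.5]
grip_width: 0.24
grip_force: 60.0
psi 3.554 R 50.0 Ftan 2.17 Frad(out) -0.58 F [ 0.4 -2.2  1.5] J [ 0.67  0.32 -0.87  1.92  0.29  1.03 -1.59]
t: 9.32
tcp_pos: [0.5002, 0.0088, 0.2229]
ee_rot: [0.988, 0.155, -0.0, -0.0]
ft_force: [-0.3, -0.1, -0.8]
grip_width: 0.862
grip_force: 0.0
psi 3.568 R 50.5 Ftan 0.10 Frad(out) 0.26 F [-0.3 -0.1 -0.8] J [ 0.67  0.32 -0.87  1.92  0.28  1.03 -1.59]
```

```bash
echo '[{"xyz": [0,0,-0.0667]},{"xyz": [0,0,-0.1333]},{"xyz": [0,0,-0.1867]}]' | python3 -m handwheel 1.0; python3 - <<'E'
from h import *
from rig import env
s=env.state();x=np.array([.970,-.242]);b=np.array([.4645,.3724])
q=b-.052*x;print(s['tcp_pos'],rows([[*q,.335],[*q,.126]],s['ee_rot'],s['tcp_pos']))
E
```

```text
t: 9.7
tcp_pos: [0.5005, 0.0089, 0.3365]
ee_rot: [0.988, 0.156, 0.0, 0.0]
ft_force: [0.8, 0.2, -0.5]
grip_width: 1.001
grip_force: 0.0
[0.50049794 0.00890144 0.33648096] [[ 0.0333 -0.3844  0.0014]
 [ 0.0331 -0.3845  0.2104]]
```

Scaled: -0.3844 m / 0.6 = -0.6407, -0.365 m / 0.6 = -0.6083, 0.557 rad / 4 = 0.1393.

```bash
echo '[{"xyz": [0.0067,-0.0833,0],"turn_vec": [0,0,0.02]},{"xyz": [0.015,-0.1667,0],"turn_vec": [0,0,0.04]},{"xyz": [0.0233,-0.2583,0],"turn_vec": [0,0,0.06]},{"xyz": [0.03,-0.35,0],"turn_vec": [0,0,0.08]},{"xyz": [0.0383,-0.4417,0],"turn_vec": [0,0,0.1]},{"xyz": [0.0467,-0.5333,0],"turn_vec": [0,0,0.12]},{"xyz": [0.055,-0.6083,0],"turn_vec": [0,0,0.1393]},{"xyz": [0.055,-0.6407,0],"turn_vec": [0,0,0.1393]},{"xyz": [0.055,-0.6407,0],"turn_vec": [0,0,0.1393]}]' | python3 -m handwheel 0.0 20; python3 - <<'E'
from h import *
from rig import env
s=env.state();x=np.array([.970,-.242]);b=np.array([.4645,.3724])
q=b-.052*x;print(s['tcp_pos'],s['joint_positions'].round(2),rows([[*q,.335],[*q,.126]],s['ee_rot'],s['tcp_pos']))
E
```

```text
t: 10.82
tcp_pos: [0.4205, 0.3557, 0.3238]
ee_rot: [0.994, -0.108, -0.009, 0.008]
ft_force: [0.1, -0.1, -0.6]
grip_width: -0.002
grip_force: 0.0
[0.42047076 0.35572804 0.32376846] [-0.66  0.23 -0.11  1.68  0.02  1.26 -2.56] [[-0.0127 -0.027  -0.0115]
 [-0.0094 -0.0309  0.1974]]
```

Scaled: -0.025 m / 0.6 = -0.0417, -0.02 m / 0.6 = -0.0333, -1.5 rad / 4 = -0.375.

```bash
echo '[{"xyz": [-0.0083,-0.0167,0],"turn_vec": [0,0,-0.0375]},{"xyz": [-0.0167,-0.0333,-0.0083],"turn_vec": [0,0,-0.08]},{"xyz": [-0.0212,-0.0417,-0.0167],"turn_vec": [0,0,-0.1225]},{"xyz": [-0.0212,-0.0417,-0.0167],"turn_vec": [0,0,-0.165]},{"xyz": [-0.0212,-0.0417,-0.0167],"turn_vec": [0,0,-0.2075]},{"xyz": [-0.0212,-0.0417,-0.0167],"turn_vec": [0,0,-0.25]},{"xyz": [-0.0212,-0.0417,-0.0167],"turn_vec": [0,0,-0.2925]},{"xyz": [-0.0212,-0.0417,-0.0167],"turn_vec": [0,0,-0.335]},{"xyz": [-0.0212,-0.0417,-0.0167],"turn_vec": [0,0,-0.375]},{"xyz": [-0.0212,-0.0417,-0.0167],"turn_vec": [0,0,-0.3875]}]' | python3 -m handwheel; python3 - <<'E'
from h import *
from rig import env
s=env.state();x=np.array([.970,-.242]);b=np.array([.4645,.3724])
q=b-.052*x;print(s['tcp_pos'],s['joint_positions'].round(2),rows([[*q,.335],[*q,.126]],s['ee_rot'],s['tcp_pos']))
f=env.grab_frame("scene");cv2.imwrite("pics/s4.png",f["pixels"][100:480,220:560,::-1])
E
```

```text
t: 12.08
tcp_pos: [0.4138, 0.3827, 0.334]
ee_rot: [0.785, 0.62, -0.012, -0.001]
ft_force: [-0.0, -0.7, -0.4]
grip_width: -0.003
grip_force: 0.0
[0.41377153 0.38273256 0.33403167] [-0.52  0.26 -0.33  1.63  0.08  1.29 -1.1 ] [[ 0.0022 -0.0003 -0.001 ]
 [ 0.006   0.003   0.2079]]
```

View pics/s4.png

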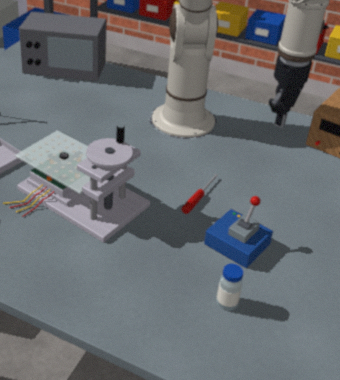

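Lever free at image (475,300), with the gripper shut, behind it and high. The grip stands alone on the wheel. Next I'll descend and push.

Scaled: 0.208 m / 0.6 = 0.3467, 0.165 m / 0.6 = 0.275.

```bash
echo '[{"xyz": [0.0017,0,0.0917]},{"xyz": [0.005,0.0017,0.1833]},{"xyz": [0.0083,0.0033,0.275]},{"xyz": [0.01,0.005,0.3467]},{"xyz": [0.01,0.005,0.3467]},{"xyz": [0.01,0.005,0.3467]}]' | python3 -m handwheel; python3 - <<'E'
from h import *
from rig import env
s=env.state();x=np.array([.970,-.242]);b=np.array([.4645,.3724])
print(s['tcp_pos'],s['ft_force'],rows([[*(b+d*x),.126] for d in (-.035,.0405,.046)],s['ee_rot'],s['tcp_pos']))
E
```

```text
t: 12.88
tcp_pos: [0.4151, 0.3859, 0.1277]
ee_rot: [0.786, 0.618, -0.011, -0.001]
ft_force: [-0.3, 0.1, 0.2]
grip_width: -0.0
grip_force: 0.0
[0.4150881  0.38589785 0.1276541 ] [-0.33510633  0.1069028   0.19203935] [[-0.0012  0.0162  0.0014]
 [-0.0018  0.0917  0.0004]
 [-0.0018  0.0972  0.0003]]
```

Scaled: 0.097 m / 0.6 = 0.1617, 0.092 m / 0.6 = 0.1533.

```bash
echo '[{"xyz": [-0.0017,0.025,0.0017]},{"xyz": [-0.0033,0.05,0.0017]},{"xyz": [-0.0033,0.075,0.0017]},{"xyz": [-0.0033,0.1,0.0017]},{"xyz": [-0.0033,0.125,0.0017]},{"xyz": [-0.0033,0.145,0.0017]},{"xyz": [-0.0033,0.1533,0.0017]},{"xyz": [-0.0033,0.1617,0.0017]},{"xyz": [-0.0033,0.1617,0.0017]}]' | python3 -m handwheel
```

```text
t: 14.0
tcp_pos: [0.5033, 0.3605, 0.123]
ee_rot: [0.785, 0.619, -0.016, -0.002]
ft_force: [-11.8, -1.1, 7.3]
grip_width: -0.001
grip_force: 5.7
```

Scaled: -0.18 m / 0.6 = -0.3, -0.13 m / 0.6 = -0.2167.

```bash
echo '[{"xyz": [0,-0.0333,0]},{"xyz": [0,-0.0833,0]},{"xyz": [0,-0.1333,-0.05]},{"xyz": [0,-0.1667,-0.1333]},{"xyz": [0,-0.1667,-0.2167]},{"xyz": [0,-0.1667,-0.3]},{"xyz": [0,-0.1667,-0.3]}]' | python3 -m handwheel; python3 - <<'E'
from h import *
from rig import env
S=env.grab_frame("scene");T=env.grab_frame("top");B=[]
for f,bx in((S,(440,285,500,330)),(T,(120,215,200,270))):
    h=cv2.cvtColor(f["pixels"],cv2.COLOR_RGB2HSV)
    m=(((h[...,0]<8)|(h[...,0]>172))&(h[...,1]>150)&(h[...,2]>90)).astype(np.uint8)
    try:B.append(blob(m,bx));print(B[-1][:2])
    except Exception as e:print(e)
if len(B)==2:
    p=tri(S,B[0][0],T,B[1][0]);print("ball",p,"moved",(p[:2]-[.4645,.3724])@[.97,-.242])
cv2.imwrite("pics/s5.png",np.vstack([cv2.resize(S["pixels"][220:360,230:510],(560,280)),cv2.resize(T["pixels"][180:320,100:380],(560,280))])[:,:,::-1])
E
```

```text
t: 14.88
tcp_pos: [0.416, 0.3885, 0.3103]
ee_rot: [0.786, 0.619, -0.006, -0.0]
ft_force: [0.1, -0.1, -0.8]
grip_width: 0.004
grip_force: 0.0
(array([460.30434783, 313.47826087]), array([456, 309,   9,  10,  69], dtype=int32))
(array([156.49367089, 235.06329114]), array([152, 231,  10,  10,  79], dtype=int32))
ball [0.52978541 0.35648388 0.13357736] moved 0.06717854938326559
```

View pics/s5.png

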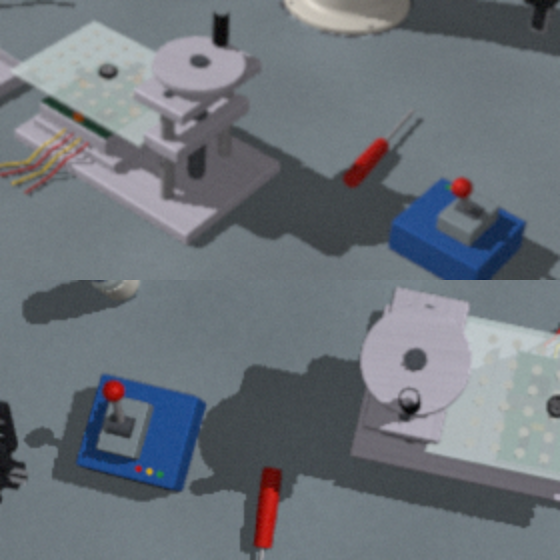

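The ball has moved 67 mm to (460,313) in scene and (156,235) in top, which is its far stop. The plate is down on the unit, the grip is where I left it, and the arm is clear.

```bash
python3 -c "
from rig import env;print(env.hand_in())"
```

```text
the job is handed in; nothing more can be done
None
```

The job is handed in at about 15 s: the plate clamps the control unit at about 50 N (estimated from crank drag of 11.8 N while turning), the crank is released, and the start lever is at its far stop.

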